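# Dial open the cutter-blade safe in the print shop

## Robot

A 6-joint arm with a two-finger parallel gripper is mounted at the origin on the work surface. World frame = base frame: x ahead of the robot, y to its left, z up, the work surface at z = 0. Lengths are in m, angles in degrees, forces in N, time in s.
With the tool pointing down it reaches from about 0.3 to 0.75 m from the base axis. Payload 8.5 kg.
Tool frame: the origin (TCP) lies on the mounting face of the last link; the fingertips stand 173 mm ahead of it and the grasp point (between the pads) lies 155 mm ahead of it (env.tips_ahead is the distance from the TCP to the fingertips, in m); x points along the fingers, z is the direction in which the jaws open and shut, and the axes are right-handed (so a half turn about x gives the same grasp; the last joint's range is limited). The gripper opens to 85 mm and grips with 20 to 120 N. Pads are 22 mm wide; open, the fingers measure 114 mm over their backs; the gripper's body (76 mm by 85 mm) begins 54 mm behind the grasp point. The pads swing forward as they close: fully open they stand 13 mm farther back than shut.
Start: joints at [60.086, 21.807, 74.336, -0, 83.858, -12.336], TCP at [0.166, 0.524, 0.405] pointing down, gripper open.
Joint ranges: [-178.18, 178.18], [-50.72, 133.34], [12.68, 142.11], [-81.47, 261.47], [9.98, 163.14], [-165.26, 165.26]. Speed limits (degrees/s): [136.94, 136.94, 180, 180, 180, 180].

## Interface

Orientations are given as a 3x3 rotation matrix whose columns are the frame's x, y, z axes.
In Python, from rig import env, optics gives the robot as it stands.
- The arm moves only by the shell command python3 -m inch 'ROWS' [FORCE]. ROWS is JSON, a list of rows, each a list of 3 entries, a list of its own where there are three numbers: the closure, from -1 (fully open) to 1 (shut), then the shift along the tool's x, y, z in units of 30 mm (1.0 is 30 mm), then the turn about the tool's x in units of 5 degrees (1.0 is 5 degrees). In form: [[hand, [x, y, z], yaw], ...]. A call has exactly 8 rows; each row shifts and turns the commanded pose from where the row before left it, along the tool's axes as they then stand; what a row does not reach is not made up. A row lasts 1/12 s, in which the tool goes at most 41.7 mm and 7.16 degrees, less where a joint would pass 70% of its speed; a pose out of reach is approached as far as the arm can. A call is refused whole if a number of a shift passes 1 or a number of a turn 1, either way. A call with a gripper value outside its range is refused whole. The fingers move at their own pace and stop on an object; FORCE is the grip in N (left out, the last holds). Time passes only in rows, so rows that do not move let the fingers close, or fill a call up. It gives the time, the measured TCP pose, the force and the opening at its end, in the units of the state.
- env.observe(): the state, without advancing time (a new reading comes with each control period).
- optics.get_image(name): name is "side" or "top"; returns the picture (400x640x3 uint8, red, green, blue); there is no depth.
- optics.camera_params(name): a dict with "fx", "fy", "cx", "cy" (pixels), "k1" (the pictures are not rectified: a ray, as slopes to the right and down, at radius r is drawn at 1 + k1 r^2 times it, then the intrinsics apply), "xyz" and "rotation" of the camera in the world. Camera axes: x right, y down, z forward; pixel columns grow to the right and rows downward; lengths in m; the calibration is good to about 2 mm. A picture is of the moment at which its call begins. camera_params takes no time and is no camera call.
- env.close_job(): hands the job in, once; it reports no verdict.
The state is a dict: "time_s": time; "q": joint angles; "qvel": joint speeds; "joint_efforts": joint torques, N m; "position": TCP position; "tool_rot": TCP orientation; "ft_force": force on the tool from outside, world axes, zero at the start; "wrist_torque": the same for the moment, N m; "grip_width": finger opening in m.
Only numpy, scipy, OpenCV 4.12 (cv2) and the standard library are available. Lean on these libraries where they do the work, as an engineer would, in place of code of your own. Each camera call takes 0.05 s, during which the arm holds its last target.

## Task

Open the grey blade safe on the print-shop table: turn its dial left (counter-clockwise) until the red finger post stands at 11, then right to 4, then left to 1, stopping for a moment on each number; then draw the brass bolt back into the gap in the dial's rim by its blue post, and slide the clear lid away from its front edge by the green tab until the blade compartment is open. Work gently by pushing with the fingertips: never press any part of the safe with more than 25 N, and leave the other things on and around the safe where they are.

Things in the scene. Friction and masses are not known exactly. Their poses are not given: they have to be found in the camera images.
- safe: Flat grey steel box, 240 (x) x 360 (y) x 85 mm high, fixed to the table. Origin: centre of its underside; x runs from its front (robot side) to its back, y to the left seen from the front, z up. Its top deck is 85 mm above the origin. The dial is on the right half of the deck, the lidded blade compartment at the left front, the bolt between them.
- dial_axis (a point): The dial's vertical turning axis at the height of the dial's top face, 97 mm above the table, 90 mm to the right (-y) of the safe's centre; axes as the safe's. The dial is an aluminium disc of 55 mm radius with one V-shaped gap, about 29 mm wide, in its rim; its hub rises 4 mm above the face.
- zero_tick (a point): Centre of the wide red tick, number 0 (or 12), 67 mm behind the dial axis (+x of the safe), on the fixed black ring of 76 mm radius round the dial. Eleven thin white ticks complete it: numbered like a clock face seen from above, 30 degrees each: 3 to the right (-y), 6 to the front, 9 to the left (+y, under the bolt's tail).
- dial_post (a point): Middle of the dial's red upright finger post, diameter 12 mm, 45 mm tall, rising from the dial's top face (97 mm) to 142 mm above the table, 42 mm from the dial axis. The post is the dial's pointer: the number it stands at is the number set.
- dial (a joint): Dial angle in rad: 0 with the post at 0, growing clockwise seen from above (right), 0.5236 per number: number 11 is -0.524, 4 is +2.094, 1 is +0.524. Stops at -2.5 and +2.7, so it cannot make a full turn. Friction about 0.03 N m (under 1 N at the post); light; stays where it is left. Starts between numbers 0 and 4, bolt and lid shut.
- bolt_post (a point): Middle of the blue upright post on the bolt, diameter 12 mm, 40 mm tall, its top 135 mm above the table. The bolt is a brass bar 8 mm wide, 102 mm long along the safe's y, top 95 mm above the table, in line with the dial axis. Its nose, 48 mm left of the post, reaches 12 mm behind the lid's rear edge and blocks the lid. Low guides beside the bar, up to 95 mm.
- bolt (a joint): Bolt travel in m: 0 locked, grows as it slides right (the safe's -y) towards the dial, stop at 0.020. It can move more than 3 mm only while the gap in the dial's rim faces it, which is so when the dial is at 1. The lid is free from 0.012; fully drawn is above 0.016. Friction 1.5 N.
- lid_tab (a point): Centre of the green upright tab on the clear lid: 8 mm (x) x 44 mm (y) x 30 mm high, its top 122 mm above the table. The lid is a clear plate 104 x 108 mm, its top 92 mm above the table; with the lid shut the tab is 60 mm in front of and 113 mm left of the safe's centre. Low steel rails beside the lid reach 97 mm.
- lid (a joint): Lid travel in m: 0 shut, grows as it slides to the back of the safe (+x of the safe), stop at 0.095. Open means at least 0.075. Friction 1.5 N; stays where it is left.
- ink_jar_mid (a point): Bystander: small amber jar, 34 mm diameter, 34 mm high, standing on the safe's back edge between dial and lid; point at its centre.
- tape_roll_mid (a point): Bystander: blue tape roll lying flat, 90 mm diameter, 25 mm high; point at its centre.
- mug_mid (a point): Bystander: white mug, 80 mm diameter, 90 mm high; point at its centre.
- spray_mid (a point): Bystander: white bottle with blue cap, 60 mm diameter, 150 mm high; point at its centre.
- tin_mid (a point): Bystander: red tin, 72 mm diameter, 70 mm high; point at its centre.

How it is judged (in metres and radians):
On the way, in this order (a step that is already met when the one before it is completed fails the run):
1. the dial has been turned left to 11 and stopped there (value of joint dial between -0.654 and -0.394 rad and velocity of joint dial between -0.15 and 0.15 rad/s), for 0.3 s.
2. the dial has been turned right to 4 and stopped there (value of joint dial between 1.964 and 2.224 rad and velocity of joint dial between -0.15 and 0.15 rad/s), for 0.3 s.
3. the dial has been turned left to 1 and stopped there, the bolt still locked (value of joint dial between 0.394 and 0.654 rad and velocity of joint dial between -0.15 and 0.15 rad/s and value of joint bolt below 0.005 m), for 0.3 s.
4. the bolt has been drawn back into the gap of the dial (value of joint bolt above 0.016 m), for 0.2 s.
5. the lid has been slid open (value of joint lid above 0.075 m), for 0.2 s.
At the end, for the whole second after the job is handed in: The dial stands at 1 (within 0.2 rad), the bolt is drawn at least 16 mm, the lid is open at least 75 mm and at rest, and every bystander is within 30 mm of where it started (value of joint dial between 0.324 and 0.724 rad and value of joint bolt above 0.016 m and value of joint lid above 0.075 m and velocity of joint lid between -0.01 and 0.01 m/s and velocity of joint bolt between -0.01 and 0.01 m/s and distance of each of ink_jar_mid, tape_roll_mid, mug_mid, spray_mid, tin_mid from where it was at the start of the episode below 0.03 m); the robot touches nothing.
It fails at once if a part of the safe is pressed with more than 25 N (contact force between safe and the fingers above 25 N or contact force between safe and the arm above 25 N).
It fails at once if a bystander is moved by more than 30 mm (distance of any of ink_jar_mid, tape_roll_mid, mug_mid, spray_mid, tin_mid from where it was at the start of the episode above 0.03 m).
It also fails if it takes over 72 s, if anything falls off the work surface, if the arm or the gripper's body presses on something with over 40 N, if the wrist force passes 120 N, or if a joint passes its speed limit or range.

## Working session

There is one attempt and no reset: what is moved stays moved. The work goes in short steps, Python scripts to look and compute and a shell command to move; the robot and the scene stay as the last step left them, time stands still between calls to the robot, and variables do not carry over. Pictures are saved under pics/ and viewed, and the job is handed in when it is done.

```bash
ls; mkdir -p pics
python3 - <<'E'
from rig import env, optics
import cv2
print(env.observe(), env.tips_ahead)
for n in ("top","side"):
    print(optics.camera_params(n))
    cv2.imwrite(f"pics/{n}0.png", optics.get_image(n)[:,:,::-1])
E
```

```text
pics
{'time_s': 0.0, 'q': array([ 6.00874453e+01,  2.18426084e+01,  7.43839739e+01, -1.16161800e-03,
        8.38580924e+01, -1.23389509e+01]), 'qvel': array([ 0.03737021,  0.06221409, -0.01771549, -0.04018727, -0.08932889,
       -0.0618093 ]), 'joint_efforts': array([ 6.34804364e-04, -4.48463702e+01, -2.31268251e+01, -9.45565375e-05,
        4.87824276e-03, -8.55770196e-06]), 'position': array([0.16607714, 0.52429034, 0.40410101]), 'tool_rot': array([[-7.19498973e-04, -9.53330421e-01,  3.01928121e-01],
       [-1.29103511e-03,  3.01928833e-01,  9.53329593e-01],
       [-9.99998908e-01,  2.96119858e-04, -1.44802053e-03]]), 'ft_force': array([ 0.02104964,  0.71648575, -0.4357164 ]), 'wrist_torque': array([ 2.23448650e-02, -3.71085777e-05, -3.22590475e-02]), 'grip_width': 0.08510660784224595} 0.1734
{'fx': 492.93825534927976, 'fy': 492.93825534927976, 'cx': 319.03290024505174, 'cy': 200.41632158144736, 'k1': -0.13581048669308712, 'xyz': array([0.49973389, 0.01810007, 1.10892818]), 'rotation': array([[ 0.02703351, -0.997921  ,  0.05850528],
       [-0.99962119, -0.0272892 , -0.00357567],
       [ 0.0051648 , -0.05838645, -0.9982807 ]])}
{'fx': 475.56641319623674, 'fy': 475.56641319623674, 'cx': 321.5631305662426, 'cy': 200.98824948714912, 'k1': -0.016194566225609653, 'xyz': array([ 0.3953713 , -0.69169782,  0.90573774]), 'rotation': array([[ 0.97136678, -0.18550354,  0.14844199],
       [-0.23717383, -0.72038157,  0.65176604],
       [-0.01397004, -0.66831043, -0.7437513 ]])}
```

View pics/top0.png

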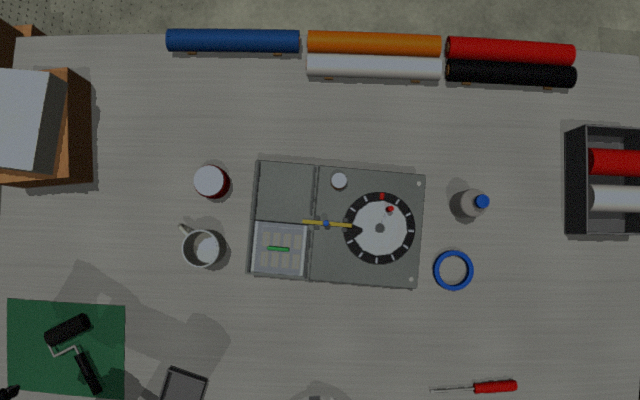

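View pics/side0.png

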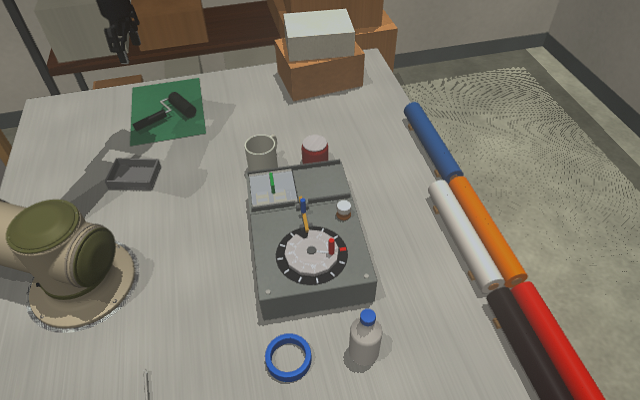

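The top view shows the safe centred near px (335,222): dial hub (379,228), red tick (382,197), red post (390,209), blue bolt post (326,224), green tab (278,248). The side view shows the same parts unobstructed. I'll measure them next.

```bash
cat > h.py <<'E'
import numpy as np, cv2
from rig import env, optics
def ray(n,u,v):
    c=optics.camera_params(n)
    K=np.array([[c['fx'],0,c['cx']],[0,c['fy'],c['cy']],[0,0,1]])
    p=cv2.undistortPoints(np.array([[[u,v]]],float),K,np.array([c['k1'],0,0,0,0.]))[0,0]
    d=np.asarray(c['rotation'])@np.array([p[0],p[1],1]); return np.asarray(c['xyz']),d
def plane(n,u,v,z):
    o,d=ray(n,u,v); return o+d*(z-o[2])/d[2]
def proj(n,P):
    c=optics.camera_params(n)
    K=np.array([[c['fx'],0,c['cx']],[0,c['fy'],c['cy']],[0,0,1]])
    R=np.asarray(c['rotation']).T
    r=cv2.projectPoints(np.array([P],float),cv2.Rodrigues(R)[0],-R@c['xyz'],K,np.array([c['k1'],0,0,0,0.]))[0]
    return r[0,0]
def tri(a,b):
    (o1,d1),(o2,d2)=ray('top',*a),ray('side',*b)
    A=np.stack([d1,-d2],1); s=np.linalg.lstsq(A,o2-o1,rcond=None)[0]
    p,q=o1+s[0]*d1,o2+s[1]*d2
    return (p+q)/2,np.linalg.norm(p-q)
def blobs(img,lo,hi,roi,amin=6):
    x0,y0,x1,y1=roi
    hsv=cv2.cvtColor(img[y0:y1,x0:x1],cv2.COLOR_RGB2HSV)
    m=cv2.inRange(hsv,np.array(lo),np.array(hi))
    n,l,s,c=cv2.connectedComponentsWithStats(m)
    return [(int(s[i,4]),np.round(c[i]+[x0,y0],2).tolist(),(s[i,:4]+[x0,y0,0,0]).tolist()) for i in range(1,n) if s[i,4]>=amin]
E
python3 - <<'E'
from h import *
for n,roi in (("top",(240,150,430,295)),("side",(240,150,385,325))):
    im=cv2.imread(f"pics/{n}0.png")[:,:,::-1].copy()
    for nm,lo,hi in (("red",(0,130,60),(8,255,255)),("red2",(172,130,60),(180,255,255)),("blue",(105,110,40),(128,255,255)),("green",(50,120,40),(80,255,255)),("black",(0,0,0),(180,255,38))):
        print(n,nm,blobs(im,lo,hi,roi,20 if nm=="black" else 5))
    x0,y0,x1,y1=roi
    cv2.imwrite(f"pics/{n}c.png",cv2.resize(im[y0:y1,x0:x1,::-1],None,fx=4 if n=='top' else 3.4,fy=4 if n=='top' else 3.4,interpolation=cv2.INTER_CUBIC))
E
```

```text
top red [(30, [381.5, 195.93], [379, 193, 6, 7]), (24, [390.21, 208.0], [388, 206, 6, 5])]
top red2 []
top blue [(25, [325.8, 222.76], [324, 220, 5, 6])]
top green [(73, [277.74, 248.3], [268, 246, 21, 5])]
top black [(208, [365.33, 200.1], [351, 192, 29, 19]), (97, [390.12, 197.95], [384, 193, 14, 12]), (97, [403.3, 207.15], [397, 200, 14, 15]), (87, [350.17, 215.52], [345, 209, 12, 14]), (97, [410.38, 222.04], [406, 215, 9, 15]), (273, [352.87, 238.77], [344, 225, 18, 31]), (102, [408.91, 238.77], [403, 232, 12, 16]), (100, [399.1, 252.2], [392, 246, 15, 13]), (109, [368.01, 257.36], [361, 251, 15, 12]), (105, [384.23, 259.03], [377, 255, 16, 9])]
side red [(62, [314.37, 152.23], [304, 150, 22, 6]), (77, [330.99, 245.79], [329, 238, 5, 16]), (24, [342.46, 248.54], [339, 247, 7, 4])]
side red2 []
side blue [(59, [302.59, 205.05], [300, 198, 6, 15]), (198, [367.51, 316.43], [360, 309, 16, 16])]
side green [(35, [271.29, 179.37], [270, 173, 4, 13])]
side black []
```

View pics/topc.png

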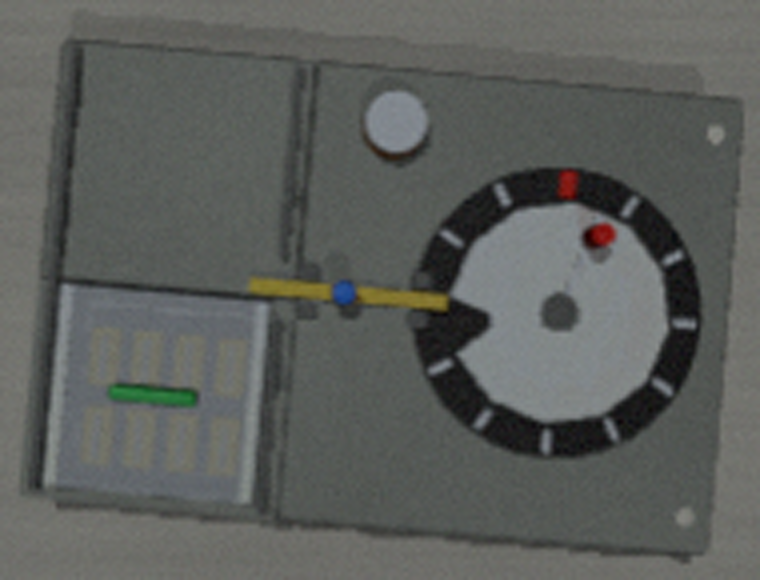

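View pics/sidec.png

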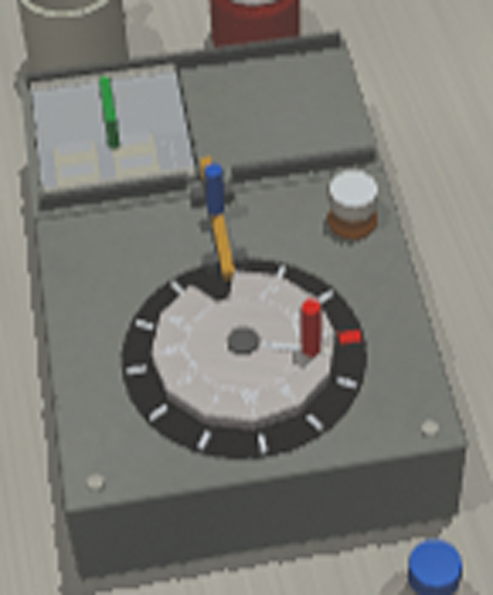

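The crops show the post just left of tick 1, with the gap slightly in front of the bolt. Ticks, hub, tab and bolt post are clear.

Run:
```python
from h import *
im=cv2.imread("pics/top0.png")[:,:,::-1].copy()
x0,y0,x1,y1=338,185,418,270
m=(im[y0:y1,x0:x1].max(2)<42).astype(np.uint8)
n,l,s,c=cv2.connectedComponentsWithStats(m)
m=np.isin(l,[i for i in range(1,n) if s[i,4]>60]).astype(np.uint8)
ys,xs=np.nonzero(m); P=np.array([plane('top',x+x0,y+y0,.0865)[:2] for x,y in zip(xs,ys)],np.float32)
c,r=cv2.minEnclosingCircle(P); print("ring",c,r)
t=plane('top',381.5,195.93,.0865); print("tick",t)
tx=plane('top',560/4+240,312/4+150,.101); print("hub",tx)
ts,e=tri((381.5,195.93),(342.46,248.54)); print("tick tri",ts,e)
print("hub tri",tri((380,228),(240+242/3.4,150+340/3.4)))
# post top: 
print("post",plane('top',390.3,207.6,.142), "blue",plane('top',325.8,222.6,.135),"green",plane('top',277.74,248.2,.122))
for nm,uv in (("post",(330.8,239.5)),("blue",(302.6,200.2))): print(nm,"side",plane('side',*uv,.142 if nm=="post" else .135))
for cor in ((740/4+240,98/4+150),(703/4+240,553/4+150),(70/4+240,40/4+150)): print(plane('top',*cor,.085))
for nm,uv in (("mug",(205,250)),("tin",(211,181)),("tape",(453.5,270)),("spray",(482,201)),("jar",(339,180))): print(nm,plane('top',*uv,{'mug':.09,'tin':.07,'tape':.02,'spray':.15,'jar':.119}[nm]))
```

```text
ring (0.5062639713287354, -0.1114053800702095) 0.07516377419233322
tick [ 0.57257996 -0.11549267  0.0865    ]
hub [ 0.50565013 -0.11185657  0.101     ]
tick tri [ 0.57140951 -0.11551305  0.08452816] 0.002653087138052149
hub tri (array([ 0.50430366, -0.11210215,  0.09746702]), np.float64(0.0027655852735407466))
post [ 0.54606658 -0.12612187  0.142     ] blue [5.13312309e-01 6.71745072e-05 1.35000000e-01] green [0.45972526 0.09444767 0.122     ]
post side [ 0.54109255 -0.12826866  0.142     ]
blue side [ 0.50963427 -0.00370489  0.135     ]
[ 0.62043134 -0.20694042  0.085     ]
[ 0.38217917 -0.19175672  0.085     ]
[0.64103739 0.14564401 0.085     ]
mug [0.4500005  0.24810378 0.09      ]
tin [0.59571483 0.24533843 0.07      ]
tape [ 0.41657235 -0.28933549  0.02      ]
spray [ 0.56360517 -0.30829635  0.15      ]
jar [ 0.6001047  -0.02460732  0.119     ]
```

```bash
python3 -m inch '[[0.5,[0,-0.78,-0.7],0],[0.5,[0,-0.78,-0.7],0],[0.5,[0,-0.78,-0.7],0],[0.5,[0,-0.78,-0.7],0],[0.5,[0,-0.78,-0.7],0],[0.5,[0,-0.78,-0.7],0],[0.5,[0,-0.78,-0.7],0],[0.5,[0,-0.78,-0.7],0]]' 20
```

```text
time_s: 0.77
position: [0.2942, 0.3062, 0.4045]
tool_rot: [[-0.0, -0.953, 0.302], [-0.0, 0.302, 0.953], [-1.0, 0.0, -0.0]]
ft_force: [1.1, 0.2, -0.1]
grip_width: 0.0213
```

```bash
python3 -m inch '[[0.5,[0,-0.78,-0.7],0],[0.5,[0,-0.78,-0.7],0],[0.5,[0,-0.78,-0.7],0],[0.5,[0,-0.78,-0.7],0],[0.5,[0,-0.78,-0.7],0],[0.5,[0,-0.78,-0.7],0],[0.5,[0,-0.78,-0.7],0],[0.5,[0,-0.78,-0.7],0]]'
```

```text
time_s: 1.43
position: [0.422, 0.0894, 0.4046]
tool_rot: [[-0.0, -0.953, 0.302], [0.0, 0.302, 0.953], [-1.0, 0.0, -0.0]]
ft_force: [1.4, 0.6, 0.7]
grip_width: 0.0214
```

```bash
python3 -m inch '[[0.5,[0,-0.78,-0.7],0],[0.5,[0,-0.78,-0.7],0],[0.5,[0,-0.78,-0.7],0],[0.5,[0,-0.78,-0.7],0],[0.5,[0,-0.78,-0.7],0],[0.5,[0,-0.78,-0.7],0],[0.5,[0,-0.6,-0.6],0],[0.5,[0,0,0],0]]'
cat >> h.py <<'E'
def goto(target,ang):
    """remaining shift in tool units (y,z in world xy), x down for tip height, and turn units; ang=desired world angle of tool z"""
    s=env.observe(); R=s['tool_rot']; p=s['position']
    d=np.array(target,float)-(p+R[:,0]*env.tips_ahead)
    a=np.degrees(np.arctan2(R[1,2],R[0,2]))
    print("t",round(s['time_s'],2),"tip",np.round(p+R[:,0]*env.tips_ahead,4),"a",round(a,2),"w",round(s['grip_width'],4),"F",np.round(s['ft_force'],2),"need xyz units",np.round(R.T@d/.03,3),"turn units",round((a-ang)/5,2),"q6",round(s['q'][5],1))
E
python3 -c "
from h import *
goto((.545,-.1265,.115),70.3)"
```

```text
time_s: 2.1
position: [0.5306, -0.0978, 0.4037]
tool_rot: [[-0.001, -0.952, 0.305], [-0.001, 0.305, 0.952], [-1.0, 0.0, -0.001]]
ft_force: [-1.0, 0.4, 0.1]
grip_width: 0.0217
t 2.1 tip [ 0.5305 -0.0979  0.2303] a 72.22 w 0.0217 F [-1.02  0.43  0.08] need xyz units [ 3.843 -0.753 -0.757] turn units 0.38 q6 -95.2
```

```bash
python3 -m inch '[[0.5,[0,-0.4,-0.4],0.4],[0.5,[0.5,0,0],0],[0.5,[0.7,0,0],0],[0.5,[0.7,0,0],0],[0.5,[0.5,0,0],0],[0.5,[0,0,0],0],[0.5,[0,0,0],0],[0.5,[0,0,0],0]]'
python3 - <<'E'
from h import *
goto((.545,-.1265,.115),70.3)
for n,(x0,y0,x1,y1) in (("top",(320,150,440,240)),("side",(250,150,385,300))):
    cv2.imwrite(f"pics/{n}1.png",cv2.resize(optics.get_image(n)[y0:y1,x0:x1,::-1],None,fx=4,fy=4,interpolation=cv2.INTER_CUBIC))
E
```

```text
time_s: 2.77
position: [0.537, -0.109, 0.3338]
tool_rot: [[0.001, -0.942, 0.335], [-0.001, 0.335, 0.942], [-1.0, -0.001, -0.0]]
ft_force: [-0.2, -0.3, 1.0]
grip_width: 0.0214
t 2.77 tip [ 0.5372 -0.1091  0.1604] a 70.44 w 0.0214 F [-0.17 -0.34  1.05] need xyz units [ 1.513 -0.437 -0.459] turn units 0.03 q6 -94.3
```

View pics/side1.png

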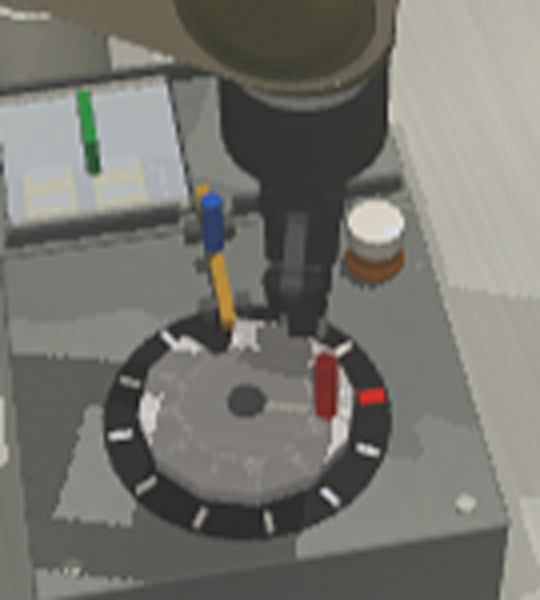

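View pics/top1.png

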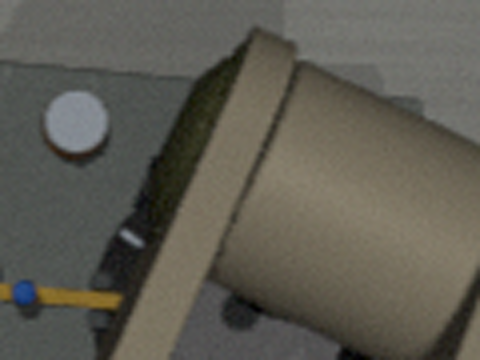

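The side view shows the red post at crop (327,385) with the fingers just to its left, and the top view is hidden by the arm. I'll align over the post at this height and check again.

```bash
python3 -m inch '[[0.4,[0,-0.22,-0.23],0],[0.4,[0,-0.22,-0.23],0],[0.4,[0,0,0],0],[0.4,[0,0,0],0],[0.4,[0,0,0],0],[0.4,[0,0,0],0],[0.4,[0,0,0],0],[0.4,[0,0,0],0]]'
python3 - <<'E'
from h import *
goto((.545,-.1265,.115),70.3)
im=optics.get_image("side").copy()
for P in ((.545,-.1265,.142),(.545,-.1265,.098)):
    print(proj("side",P))
x0,y0,x1,y1=(250,150,385,300)
cv2.imwrite(f"pics/side2.png",cv2.resize(im[y0:y1,x0:x1,::-1],None,fx=4,fy=4,interpolation=cv2.INTER_CUBIC))
E
```

```text
time_s: 3.53
position: [0.5446, -0.1265, 0.3328]
tool_rot: [[-0.0, -0.942, 0.335], [0.0, 0.335, 0.942], [-1.0, 0.0, 0.0]]
ft_force: [-0.2, -0.2, 0.3]
grip_width: 0.0257
t 3.53 tip [ 0.5446 -0.1265  0.1594] a 70.43 w 0.0257 F [-0.15 -0.22  0.3 ] need xyz units [ 1.479 -0.012  0.005] turn units 0.03 q6 -95.6
[332.45801541 238.43895179]
[332.39233374 251.30352153]
```

View pics/side2.png

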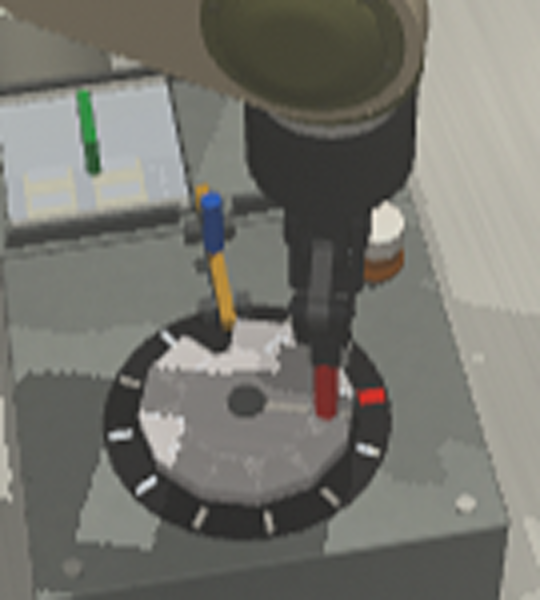

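Fingers are in line with the post (crop column about 325), so I'm descending gently.

```bash
python3 -m inch '[[0.4,[0.2,0,0],0],[0.4,[0.2,0,0],0],[0.4,[0.2,0,0],0],[0.4,[0,0,0],0],[0.4,[0,0,0],0],[0.4,[0,0,0],0],[0.4,[0,0,0],0],[0.4,[0,0,0],0]]'
python3 -c "
from h import *
goto((.545,-.1265,.113),70.3)"
```

```text
time_s: 4.25
position: [0.5447, -0.1267, 0.315]
tool_rot: [[0.0, -0.942, 0.335], [-0.0, 0.335, 0.942], [-1.0, -0.001, -0.0]]
ft_force: [-0.3, -0.2, -0.2]
grip_width: 0.0255
t 4.25 tip [ 0.5448 -0.1267  0.1416] a 70.42 w 0.0255 F [-0.28 -0.16 -0.22] need xyz units [ 0.952 -0.003  0.009] turn units 0.02 q6 -95.6
```

```bash
python3 -m inch '[[0.4,[0.1,0,0],0],[0.4,[0.1,0,0],0],[0.4,[0.1,0,0],0],[0.4,[0,0,0],0],[0.4,[0,0,0],0],[0.4,[0,0,0],0],[0.4,[0,0,0],0],[0.4,[0,0,0],0]]'
python3 - <<'E'
from h import *
goto((.545,-.1265,.113),70.3)
im=optics.get_image("side").copy()
x0,y0,x1,y1=(250,150,385,300)
cv2.imwrite(f"pics/side3.png",cv2.resize(im[y0:y1,x0:x1,::-1],None,fx=4,fy=4,interpolation=cv2.INTER_CUBIC))
E
```

```text
time_s: 4.92
position: [0.5447, -0.1267, 0.3058]
tool_rot: [[0.0, -0.942, 0.335], [-0.0, 0.335, 0.942], [-1.0, -0.0, -0.0]]
ft_force: [0.5, -0.1, -1.3]
grip_width: 0.0253
t 4.92 tip [ 0.5447 -0.1267  0.1324] a 70.42 w 0.0253 F [ 0.47 -0.1  -1.35] need xyz units [ 0.648 -0.006  0.01 ] turn units 0.02 q6 -95.6
```

View pics/side3.png

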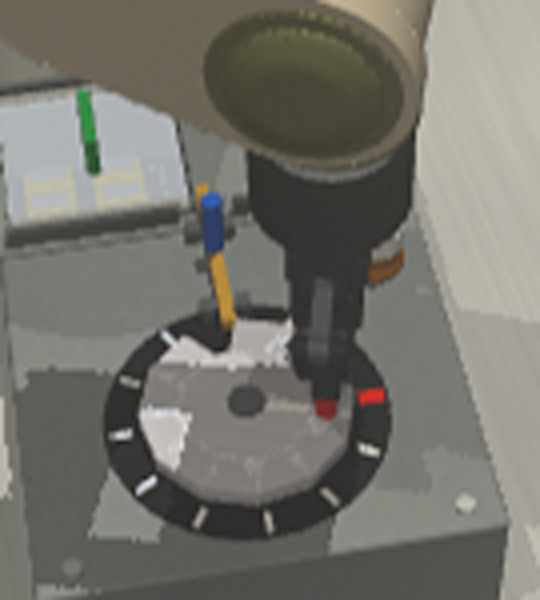

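```bash
python3 -m inch '[[0.45,[0.15,0,0],0],[0.5,[0.15,0,0],0],[0.55,[0.15,0,0],0],[0.55,[0.15,0,0],0],[0.55,[0.05,0,0],0],[0.55,[0,0,0],0],[0.55,[0,0,0],0],[0.55,[0,0,0],0]]'
python3 -c "
from h import *
goto((.545,-.1265,.113),70.3)"
```

```text
time_s: 5.63
position: [0.5447, -0.1267, 0.2864]
tool_rot: [[0.0, -0.942, 0.335], [-0.0, 0.335, 0.942], [-1.0, -0.0, -0.0]]
ft_force: [0.7, 0.3, 1.3]
grip_width: 0.0195
t 5.63 tip [ 0.5448 -0.1267  0.113 ] a 70.42 w 0.0195 F [0.7  0.34 1.26] need xyz units [-0.001 -0.004  0.009] turn units 0.02 q6 -95.6
```

Turn left.

```bash
python3 -m inch '[[0.55,[0,0,0.06],-0.5],[0.55,[0,0.005,0.122],-1],[0.55,[0,0.005,0.122],-1],[0.55,[0,0.005,0.122],-1],[0.55,[0,0.005,0.122],-1],[0.55,[0,0.005,0.122],-1],[0.55,[0,0,0.06],-0.5],[0.55,[0,0,0],0]]'
cat >> h.py <<'E'
C=np.array([.5055,-.1118]); YAW=-3.5
def dialgo(num,lag=0,z=.113):
    th=np.radians(YAW-30*num+lag); goto((*(C+.042*np.array([np.cos(th),np.sin(th)])),z),np.degrees(th)+90)
    s=env.observe(); p=s['position'][:2]-C; print("radius",np.hypot(*p),"tool dial deg",YAW-np.degrees(np.arctan2(p[1],p[0])))
E
python3 -c "
from h import *
dialgo(-1,4.8)"
```

```text
time_s: 6.3
position: [0.5466, -0.1049, 0.2865]
tool_rot: [[0.001, -0.983, -0.183], [-0.0, -0.183, 0.983], [-1.0, -0.001, -0.0]]
ft_force: [-0.2, -0.2, -0.2]
grip_width: 0.0188
t 6.3 tip [ 0.5467 -0.1049  0.1131] a 100.53 w 0.0188 F [-0.22 -0.23 -0.16] need xyz units [0.003 0.083 0.522] turn units -4.15 q6 -123.6
radius 0.04166280765440411 tool dial deg -13.08175692591052
```

```bash
python3 -m inch '[[0.55,[0,0.01,0.122],-1],[0.55,[0,0.01,0.122],-1],[0.55,[0,0.01,0.122],-1],[0.55,[0,0.01,0.122],-1],[0.55,[0,0,0.02],-0.15],[0.55,[0,0,0],0],[0.55,[0,0,0],0],[0.55,[0,0,0],0]]'
python3 - <<'E'
from h import *
dialgo(-1,4.8)
im=optics.get_image("side").copy()
x0,y0,x1,y1=(250,150,385,300)
cv2.imwrite(f"pics/side4.png",cv2.resize(im[y0:y1,x0:x1,::-1],None,fx=4,fy=4,interpolation=cv2.INTER_CUBIC))
E
```

```text
time_s: 6.97
position: [0.5406, -0.0912, 0.2862]
tool_rot: [[-0.0, -0.857, -0.516], [0.0, -0.516, 0.857], [-1.0, 0.0, 0.0]]
ft_force: [0.5, 0.2, -0.5]
grip_width: 0.0193
t 6.97 tip [ 0.5406 -0.0912  0.1128] a 121.04 w 0.0193 F [ 0.47  0.15 -0.49] need xyz units [-0.007 -0.045  0.021] turn units -0.05 q6 -143.0
radius 0.04068566367779473 tool dial deg -33.848481121774725
```

View pics/side4.png

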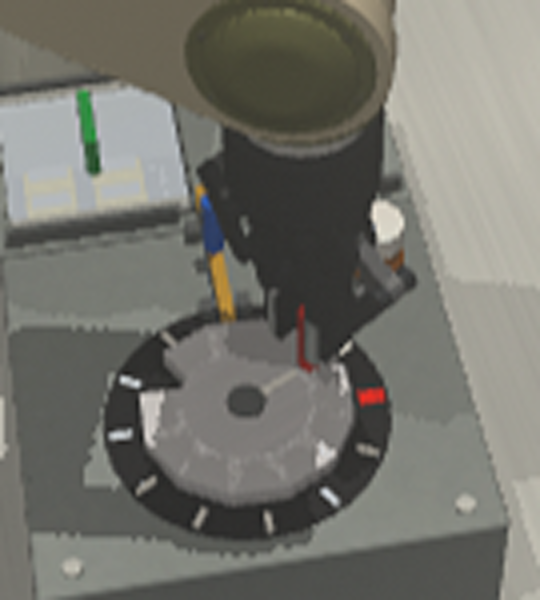

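The post sits between the fingers near the tick left of the red one (base near crop (308,368)), with the gap turned to crop (182,382). Checking its angle from both.

```bash
cat >> h.py <<'E'
def ang(n,u,v,z):
    p=plane(n,u,v,z)[:2]-C; return round(np.hypot(*p),4), round(YAW-np.degrees(np.arctan2(p[1],p[0])),1)
E
python3 - <<'E'
from h import *
f=lambda x,y:(250+x/4,150+y/4)
print("post base",ang("side",*f(306,366),.097),"line mid",ang("side",*f(280,384),.097),"gap apex",ang("side",*f(182,382),.097))
# initial: side0 crop 3.4
g=lambda x,y:(240+x/3.4,150+y/3.4)
print("init gap apex side",ang("side",*g(228,298),.095),"top",ang("top",240+490/4,150+321/4,.085),"hub",plane("side",*f(245,401),.101))
print("line end",ang("side",*f(293,376),.097))
E
```

```text
post base (np.float64(0.0367), np.float64(-25.6)) line mid (np.float64(0.0187), np.float64(-21.3)) gap apex (np.float64(0.0376), np.float64(-151.8))
init gap apex side (np.float64(0.0358), np.float64(-99.2)) top (np.float64(0.0347), np.float64(-102.4)) hub [ 0.50246741 -0.11511834  0.101     ]
line end (np.float64(0.0273), np.float64(-23.0))
```

Dial about -28° (number 11), held. Now right to 4, with a hold first.

```bash
python3 -m inch '[[0.55,[0,0,0],0],[0.55,[0,0,0],0],[0.55,[0,0,0],0],[0.55,[0,-0.03,-0.06],0.5],[0.55,[0,0.005,-0.122],1],[0.55,[0,0.005,-0.122],1],[0.55,[0,0.005,-0.122],1],[0.55,[0,0.005,-0.122],1]]'; python3 -c "
from h import *
dialgo(4,-4.8)"
python3 -m inch '[[0.55,[0,0.005,-0.122],1],[0.55,[0,0.005,-0.122],1],[0.55,[0,0.005,-0.122],1],[0.55,[0,0.005,-0.122],1],[0.55,[0,0.005,-0.122],1],[0.55,[0,0.005,-0.122],1],[0.55,[0,0.005,-0.122],1],[0.55,[0,0,-0.06],0.5]]'; python3 -c "
from h import *
dialgo(4,-4.8)"
```

```text
time_s: 7.68
position: [0.547, -0.106, 0.2861]
tool_rot: [[-0.001, -0.989, -0.146], [0.001, -0.146, 0.989], [-1.0, 0.001, 0.001]]
ft_force: [-1.3, 1.1, 1.1]
grip_width: 0.0194
t 7.68 tip [ 0.5468 -0.1059  0.1127] a 98.41 w 0.0194 F [-1.31  1.15  1.07] need xyz units [-0.008  2.411 -0.953] turn units 27.34 q6 -121.6
radius 0.041870234668534546 tool dial deg -11.467237840262044
time_s: 8.35
position: [0.5423, -0.1327, 0.2861]
tool_rot: [[-0.001, -0.874, 0.487], [0.0, 0.487, 0.874], [-1.0, 0.001, 0.0]]
ft_force: [0.3, 0.4, -0.7]
grip_width: 0.0191
t 8.35 tip [ 0.5422 -0.1327  0.1127] a 60.89 w 0.0191 F [ 0.33  0.38 -0.74] need xyz units [-0.009  1.63  -1.37 ] turn units 19.84 q6 -86.8
radius 0.042300771345630435 tool dial deg 26.152586277532183
```

```bash
python3 -m inch '[[0.55,[0,0.005,-0.122],1],[0.55,[0,0.005,-0.122],1],[0.55,[0,0.005,-0.122],1],[0.55,[0,0.005,-0.122],1],[0.55,[0,0.005,-0.122],1],[0.55,[0,0.005,-0.122],1],[0.55,[0,0.005,-0.122],1],[0.55,[0,0.005,-0.122],1]]'; python3 -c "
from h import *
dialgo(4,-4.8)"
python3 -m inch '[[0.55,[0,0.005,-0.122],1],[0.55,[0,0.005,-0.122],1],[0.55,[0,0.005,-0.122],1],[0.55,[0,0.005,-0.122],1],[0.55,[0,0.005,-0.122],1],[0.55,[0,0.005,-0.122],1],[0.55,[0,0,0],0],[0.55,[0,0,0],0]]'; python3 -c "
from h import *
dialgo(4,-4.8)"
```

```text
time_s: 9.02
position: [0.5209, -0.1516, 0.2862]
tool_rot: [[0.001, -0.357, 0.934], [-0.0, 0.934, 0.357], [-1.0, -0.0, 0.0]]
ft_force: [0.9, -0.0, -1.1]
grip_width: 0.0193
t 9.02 tip [ 0.5209 -0.1516  0.1128] a 20.9 w 0.0193 F [ 0.92 -0.03 -1.06] need xyz units [-0.008  0.707 -1.21 ] turn units 11.84 q6 -49.7
radius 0.042681228718859064 tool dial deg 65.42133893010175
time_s: 9.68
position: [0.4992, -0.1539, 0.2863]
tool_rot: [[-0.0, 0.151, 0.988], [0.0, 0.988, -0.151], [-1.0, 0.0, -0.0]]
ft_force: [-0.0, 1.0, -0.0]
grip_width: 0.0191
t 9.68 tip [ 0.4992 -0.1539  0.1129] a -8.7 w 0.0191 F [-0.    0.96 -0.03] need xyz units [-0.004  0.201 -0.697] turn units 5.92 q6 -21.4
radius 0.04256981893051963 tool dial deg 94.94764995588937
```

```bash
python3 -m inch '[[0.55,[0,0.01,-0.122],1],[0.55,[0,0.01,-0.122],1],[0.55,[0,0.01,-0.122],1],[0.55,[0,0.01,-0.122],1],[0.55,[0,0.005,-0.122],1],[0.55,[0,0.005,-0.1],0.8],[0.55,[0,0,0],0],[0.55,[0,0,0],0]]'
python3 - <<'E'
from h import *
dialgo(4,-4.8)
for n,(x0,y0,x1,y1) in (("top",(320,150,440,280)),("side",(250,150,385,300))):
    cv2.imwrite(f"pics/{n}5.png",cv2.resize(optics.get_image(n)[y0:y1,x0:x1,::-1],None,fx=4,fy=4,interpolation=cv2.INTER_CUBIC))
E
```

```text
time_s: 10.35
position: [0.4802, -0.1449, 0.2862]
tool_rot: [[-0.0, 0.61, 0.792], [0.0, 0.792, -0.61], [-1.0, 0.0, -0.0]]
ft_force: [-0.0, 1.1, 0.2]
grip_width: 0.0193
t 10.35 tip [ 0.4802 -0.1449  0.1128] a -37.61 w 0.0193 F [-0.02  1.11  0.17] need xyz units [-0.005 -0.011 -0.021] turn units 0.14 q6 7.3
radius 0.041678416176883906 tool dial deg 123.90069261969875
```

View pics/side5.png

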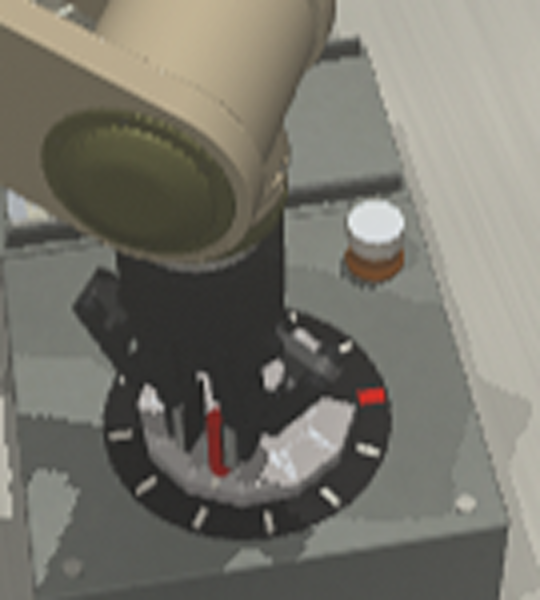

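View pics/top5.png

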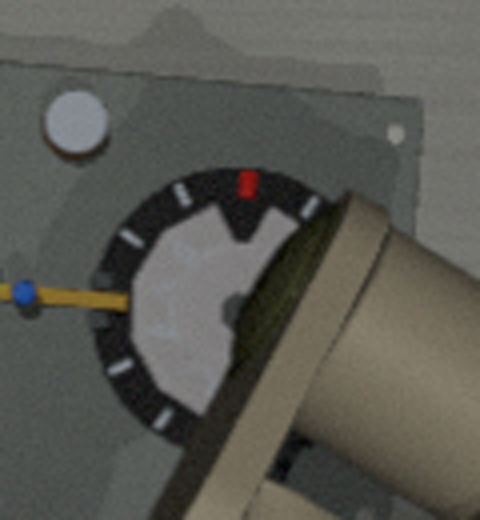

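The top view now shows the gap at the red tick (apex at crop (244,240)), so the dial is at about 4.

```bash
python3 - <<'E'
from h import *
f=lambda x,y:(320+x/4,150+y/4)
print("gap",ang("top",*f(243,242),.09),"gap corners",ang("top",*f(218,207),.095),ang("top",*f(275,208),.095))
E
python3 -m inch '[[0.55,[0,0,0],0],[0.55,[0,0,0],0],[0.55,[0,0,0],0],[0.55,[0,0.005,0.122],-1],[0.55,[0,0.005,0.122],-1],[0.55,[0,0.005,0.122],-1],[0.55,[0,0.005,0.122],-1],[0.55,[0,0.005,0.122],-1]]'; python3 -c "
from h import *
dialgo(1,4.8)"
```

```text
gap (np.float64(0.0366), np.float64(0.1)) gap corners (np.float64(0.0553), np.float64(-15.7)) (np.float64(0.0572), np.float64(14.7))
time_s: 11.12
position: [0.4965, -0.1527, 0.2861]
tool_rot: [[-0.001, 0.217, 0.976], [0.001, 0.976, -0.217], [-1.0, 0.0, -0.001]]
ft_force: [-0.6, 1.5, 0.1]
grip_width: 0.0195
t 11.12 tip [ 0.4964 -0.1526  0.1127] a -12.55 w 0.0195 F [-0.57  1.53  0.13] need xyz units [-0.01   1.005  1.345] turn units -14.77 q6 -17.6
radius 0.041918336318251176 tool dial deg 98.88240185393899
```

```bash
python3 -m inch '[[0.55,[0,0.005,0.122],-1],[0.55,[0,0.005,0.122],-1],[0.55,[0,0.005,0.122],-1],[0.55,[0,0.005,0.122],-1],[0.55,[0,0.005,0.122],-1],[0.55,[0,0.005,0.122],-1],[0.55,[0,0.005,0.122],-1],[0.55,[0,0,0],0]]'; python3 -c "
from h import *
dialgo(1,4.8)"
python3 -m inch '[[0.55,[0,0.005,0.122],-1],[0.55,[0,0.005,0.122],-1],[0.55,[0,0.005,0.122],-1],[0.55,[0,0.005,0.122],-1],[0.55,[0,0.005,0.122],-1],[0.55,[0,0,0],0],[0.55,[0,0,0],0],[0.55,[0,0,0],0]]'; python3 -c "
from h import *
dialgo(1,4.8)"
```

```text
time_s: 11.78
position: [0.5219, -0.1506, 0.2861]
tool_rot: [[-0.0, -0.381, 0.925], [0.0, 0.925, 0.381], [-1.0, 0.0, -0.0]]
ft_force: [-0.0, 0.7, 0.1]
grip_width: 0.0191
t 11.78 tip [ 0.5219 -0.1506  0.1127] a 22.39 w 0.0191 F [-0.05  0.74  0.07] need xyz units [-0.011  0.315  0.866] turn units -7.78 q6 -51.0
radius 0.04217577981922391 tool dial deg 63.55192446206111
time_s: 12.45
position: [0.5365, -0.1406, 0.2862]
tool_rot: [[0.0, -0.731, 0.682], [-0.0, 0.682, 0.731], [-1.0, -0.0, 0.0]]
ft_force: [-0.2, 0.3, -1.0]
grip_width: 0.0194
t 12.45 tip [ 0.5365 -0.1406  0.1128] a 46.97 w 0.0194 F [-0.23  0.28 -1.01] need xyz units [-0.005  0.055  0.343] turn units -2.87 q6 -73.9
radius 0.04231422002285721 tool dial deg 39.4059078917402
```

```bash
python3 -m inch '[[0.55,[0,0.01,0.122],-1],[0.55,[0,0.01,0.122],-1],[0.55,[0,0.005,0.08],-0.65],[0.55,[0,0,0],0],[0.55,[0,0,0],0],[0.55,[0,0,0],0],[0.55,[0,0,0],0],[0.55,[0,0,0],0]]'
python3 - <<'E'
from h import *
dialgo(1,3.8)
for n,(x0,y0,x1,y1) in (("top",(320,150,440,280)),("side",(250,150,385,300))):
    cv2.imwrite(f"pics/{n}6.png",cv2.resize(optics.get_image(n)[y0:y1,x0:x1,::-1],None,fx=4,fy=4,interpolation=cv2.INTER_CUBIC))
E
```

```text
time_s: 13.12
position: [0.542, -0.1325, 0.2862]
tool_rot: [[0.0, -0.869, 0.495], [0.0, 0.495, 0.869], [-1.0, 0.0, 0.0]]
ft_force: [-0.5, 0.6, -0.3]
grip_width: 0.0194
t 13.12 tip [ 0.542  -0.1325  0.1128] a 60.34 w 0.0194 F [-0.5   0.64 -0.27] need xyz units [-0.005 -0.001 -0.002] turn units 0.01 q6 -86.2
radius 0.041971438601591284 tool dial deg 26.125236934272614
```

View pics/side6.png

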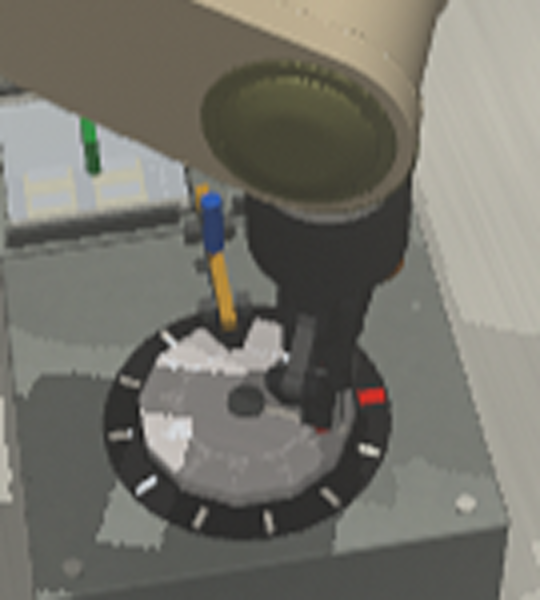

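View pics/top6.png

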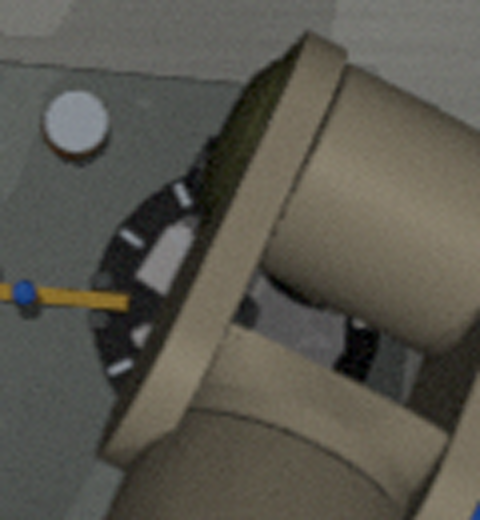

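The gap is now centred on the bolt's tail at crop (135,303), so the dial is at 1. Releasing the post and lifting.

```bash
python3 -m inch '[[0.55,[0,0,0],0],[0.55,[0,0,-0.08],0],[0.5,[0,0,0],0],[0.45,[-0.2,0,0],0],[0.45,[-0.4,0,0],0],[0.45,[-0.5,0,0],0],[0.45,[-0.5,0,0],0],[0.45,[-0.3,0,0],0]]'
python3 - <<'E'
from h import *
# bolt post measured; safe-y jaw: a=90+YAW
goto((.5125,.0,.165),86.5)
E
```

```text
time_s: 13.88
position: [0.5409, -0.1345, 0.3452]
tool_rot: [[0.002, -0.87, 0.494], [-0.001, 0.494, 0.87], [-1.0, -0.002, 0.0]]
ft_force: [-0.2, -0.7, 1.0]
grip_width: 0.0234
t 13.88 tip [ 0.5413 -0.1347  0.1718] a 60.42 w 0.0234 F [-0.25 -0.72  0.97] need xyz units [0.219 3.052 3.431] turn units -5.22 q6 -86.6
```

```bash
python3 -m inch '[[0.45,[0,0.3,0.3],0],[0.45,[0,0.65,0.75],0],[0.45,[0,0.7,0.8],0],[0.45,[0,0.7,0.8],0],[0.45,[0,0.5,0.6],0],[0.45,[0,0.2,0.18],0],[0.4,[0,0,0],-1],[0.4,[0,0,0],-1]]'
python3 -m inch '[[0.4,[0,0,0],-1],[0.4,[0,0,0],-1],[0.4,[0,0,0],-1],[0.4,[0,0,0],-0.2],[0.4,[0,0,0],0],[0.4,[0,0,0],0],[0.4,[0,0,0],0],[0.4,[0,0,0],0]]'
python3 - <<'E'
from h import *
goto((.5128,.0005,.15),86.5)
for n,(x0,y0,x1,y1) in (("top",(280,170,420,270)),("side",(250,150,385,300))):
    cv2.imwrite(f"pics/{n}7.png",cv2.resize(optics.get_image(n)[y0:y1,x0:x1,::-1],None,fx=4,fy=4,interpolation=cv2.INTER_CUBIC))
E
```

```text
time_s: 14.55
position: [0.5116, 0.001, 0.3428]
tool_rot: [[-0.001, -0.944, 0.33], [0.0, 0.33, 0.944], [-1.0, 0.001, -0.0]]
ft_force: [0.1, -0.1, -0.2]
grip_width: 0.0253
time_s: 15.22
position: [0.5121, 0.0001, 0.3432]
tool_rot: [[-0.0, -0.998, 0.064], [0.0, 0.064, 0.998], [-1.0, 0.0, 0.0]]
ft_force: [-0.0, 0.5, -0.4]
grip_width: 0.0253
t 15.22 tip [5.121e-01 1.000e-04 1.698e-01] a 86.35 w 0.0253 F [-0.03  0.51 -0.44] need xyz units [ 0.658 -0.024  0.014] turn units -0.03 q6 -99.6
```

View pics/side7.png

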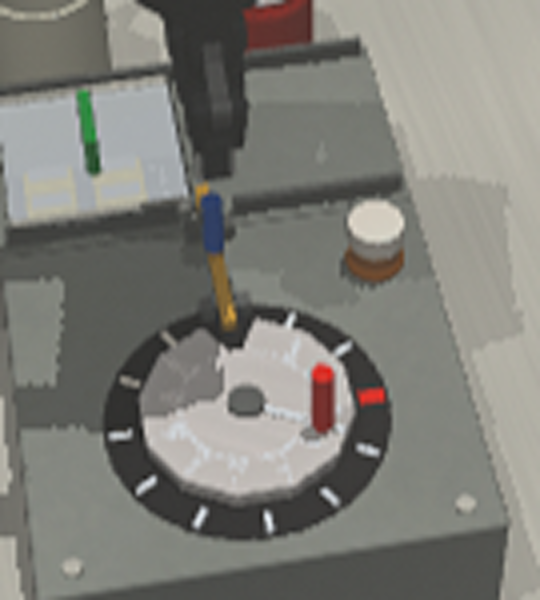

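View pics/top7.png

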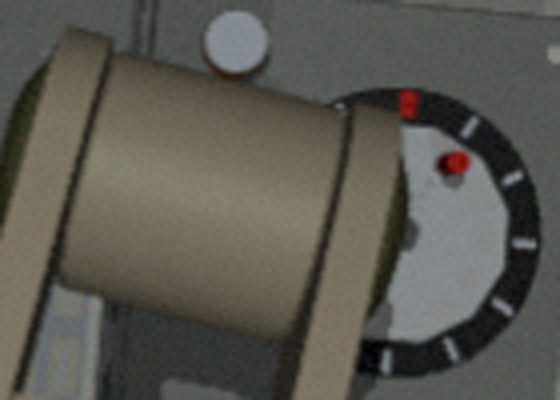

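```bash
python3 -c "
from h import *
print(ang('top',280+455/4,170+161/4,.142))"
python3 -m inch '[[0.4,[0.25,-0.02,0.01],0],[0.4,[0.25,0,0],0],[0.4,[0.25,0,0],0],[0.4,[0.2,0,0],0],[0.4,[0.1,0,0],0],[0.4,[0.1,0,0],0],[0.4,[0,0,0],0],[0.4,[0,0,0],0]]'
python3 - <<'E'
from h import *
goto((.5128,.0005,.11),86.5)
for n,(x0,y0,x1,y1) in (("side",(250,150,385,300)),):
    cv2.imwrite(f"pics/{n}8.png",cv2.resize(optics.get_image(n)[y0:y1,x0:x1,::-1],None,fx=4,fy=4,interpolation=cv2.INTER_CUBIC))
E
```

```text
(np.float64(0.0414), np.float64(27.4))
time_s: 15.98
position: [0.5128, 0.0004, 0.3087]
tool_rot: [[0.0, -0.998, 0.062], [-0.0, 0.062, 0.998], [-1.0, -0.0, -0.0]]
ft_force: [0.7, 0.2, -0.6]
grip_width: 0.0253
t 15.98 tip [5.128e-01 4.000e-04 1.353e-01] a 86.42 w 0.0253 F [ 0.67  0.25 -0.58] need xyz units [ 0.845 -0.001  0.004] turn units -0.02 q6 -99.6
```

View pics/side8.png

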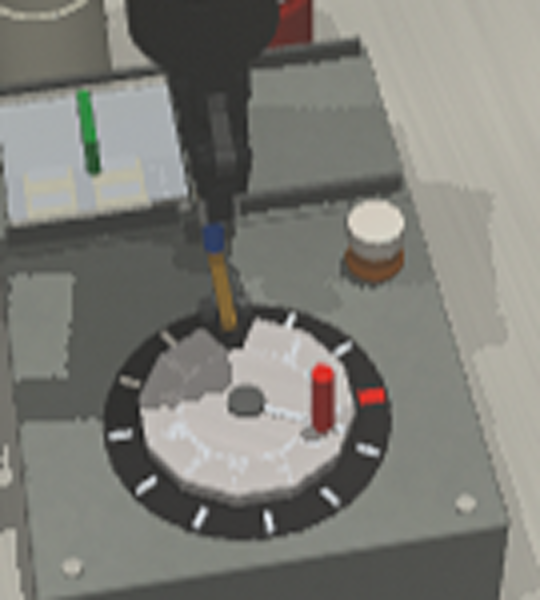

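The near finger covers the blue post at crop (215,225) with the dial post undisturbed. Continuing down.

```bash
python3 -m inch '[[0.4,[0.1,0,0],0],[0.4,[0.1,0,0],0],[0.4,[0.15,0,0],0],[0.4,[0.15,0,0],0],[0.4,[0.15,0,0],0],[0.4,[0.15,0,0],0],[0.4,[0,0,0],0],[0.4,[0,0,0],0]]'
python3 - <<'E'
from h import *
goto((.5128,.0005,.11),86.5)
E
```

```text
time_s: 16.7
position: [0.5127, 0.0004, 0.2844]
tool_rot: [[-0.001, -0.998, 0.062], [0.0, 0.062, 0.998], [-1.0, 0.001, 0.0]]
ft_force: [-0.0, -0.3, 0.9]
grip_width: 0.0257
t 16.7 tip [5.126e-01 4.000e-04 1.110e-01] a 86.42 w 0.0257 F [-0.05 -0.32  0.88] need xyz units [ 0.034 -0.006  0.003] turn units -0.02 q6 -99.6
```

```bash
python3 -m inch '[[0.4,[0,0,-0.1],0],[0.4,[0,0,-0.1],0],[0.4,[0,0,-0.1],0],[0.4,[0,0,-0.1],0],[0.4,[0,0,-0.1],0],[0.4,[0,0,-0.1],0],[0.4,[0,0,0],0],[0.4,[0,0,0],0]]'
python3 - <<'E'
from h import *
goto((.5128-.0015,.0005-.0247,.11),86.5)
for n,(x0,y0,x1,y1) in (("side",(250,150,385,300)),):
    cv2.imwrite(f"pics/{n}9.png",cv2.resize(optics.get_image(n)[y0:y1,x0:x1,::-1],None,fx=4,fy=4,interpolation=cv2.INTER_CUBIC))
E
```

```text
time_s: 17.37
position: [0.5116, -0.0178, 0.2847]
tool_rot: [[-0.0, -0.998, 0.063], [-0.0, 0.063, 0.998], [-1.0, 0.0, -0.0]]
ft_force: [0.0, -0.3, -0.5]
grip_width: 0.0255
t 17.37 tip [ 0.5115 -0.0179  0.1113] a 86.41 w 0.0255 F [ 0.   -0.34 -0.55] need xyz units [ 0.043 -0.006 -0.21 ] turn units -0.02 q6 -101.7
```

View pics/side9.png

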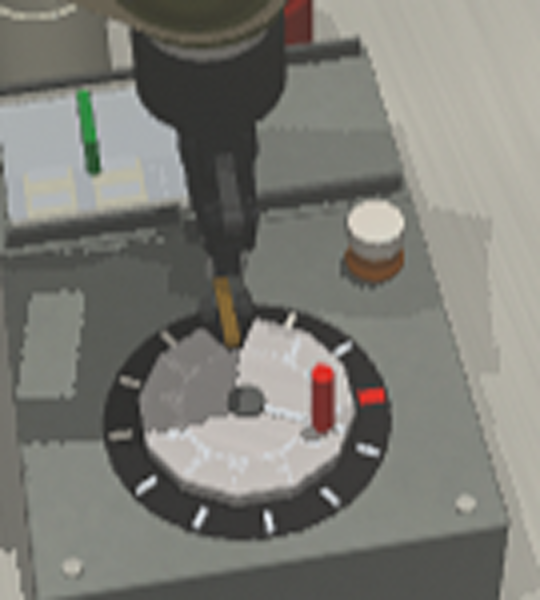

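The bolt's tail has advanced into the gap, from about (231,328) to (234,346) in the crop. Measuring it.

Run:
```python
from h import *
for k in (8,9):
    im=cv2.imread(f"pics/side{k}.png")
    hsv=cv2.cvtColor(im,cv2.COLOR_BGR2HSV); m=cv2.inRange(hsv,(12,110,60),(28,255,255)); m[:240]=0;m[370:]=0;m[:,:200]=0;m[:,260:]=0
    ys,xs=np.nonzero(m); v=ys.max(); u=xs[ys>v-4].mean(); print(u,v,plane("side",250+u/4,150+v/4,.095))
```

```text
228.28947368421052 329 [ 0.50519767 -0.06182405  0.095     ]
231.92307692307693 346 [ 0.50456814 -0.07363289  0.095     ]
```

```bash
python3 -m inch '[[0.4,[0,0,-0.07],0],[0.4,[0,0,-0.07],0],[0.4,[0,0,-0.05],0],[0.4,[0,0,-0.03],0],[0.4,[0,0,0],0],[0.4,[0,0,0],0],[0.4,[0,0,0],0],[0.4,[0,0,0],0]]'
python3 - <<'E'
from h import *
goto((.5128-.0015,.0005-.0247,.11),86.5)
for n,(x0,y0,x1,y1) in (("side",(250,150,385,300)),):
    cv2.imwrite(f"pics/{n}10.png",cv2.resize(optics.get_image(n)[y0:y1,x0:x1,::-1],None,fx=4,fy=4,interpolation=cv2.INTER_CUBIC))
for k in (8,9,10):
    im=cv2.imread(f"pics/side{k}.png")
    hsv=cv2.cvtColor(im,cv2.COLOR_BGR2HSV); m=cv2.inRange(hsv,(12,110,60),(28,255,255)); m[:240]=0;m[370:]=0;m[:,:200]=0;m[:,260:]=0
    ys,xs=np.nonzero(m); v=ys.max(); u=xs[ys>v-4].mean(); print(u,v,plane("side",250+u/4,150+v/4,.095))
E
```

```text
time_s: 18.08
position: [0.5112, -0.0242, 0.2848]
tool_rot: [[0.0, -0.998, 0.062], [-0.0, 0.062, 0.998], [-1.0, -0.0, -0.0]]
ft_force: [-0.2, 0.9, 0.1]
grip_width: 0.0255
t 18.08 tip [ 0.5113 -0.0243  0.1114] a 86.42 w 0.0255 F [-0.2   0.87  0.06] need xyz units [ 0.045 -0.001  0.002] turn units -0.02 q6 -102.4
228.28947368421052 329 [ 0.50519767 -0.06182405  0.095     ]
231.92307692307693 346 [ 0.50456814 -0.07363289  0.095     ]
233.5 349 [ 0.50494482 -0.07582272  0.095     ]
```

View pics/side10.png

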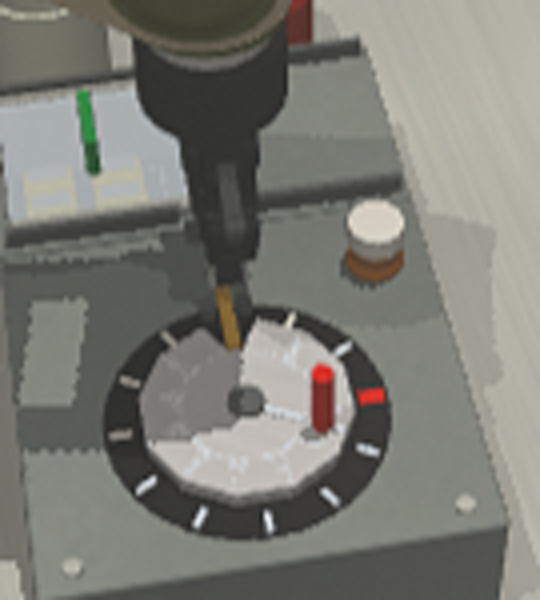

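Tail motion reads smaller than the tool motion, with no stop force so far. I'll creep on, watching the force.

```bash
python3 -m inch '[[0.4,[0,0,-0.02],0],[0.4,[0,0,0],0],[0.4,[0,0,-0.02],0],[0.4,[0,0,0],0],[0.4,[0,0,0],0],[0.4,[0,0,0],0],[0.4,[0,0,0],0],[0.4,[0,0,0],0]]'
python3 - <<'E'
from h import *
goto((.5128-.0015,.0005-.0247,.11),86.5)
E
```

```text
time_s: 18.8
position: [0.5111, -0.0253, 0.2847]
tool_rot: [[0.0, -0.998, 0.062], [0.0, 0.062, 0.998], [-1.0, -0.0, 0.0]]
ft_force: [1.4, 1.6, -0.4]
grip_width: 0.026
t 18.8 tip [ 0.5111 -0.0253  0.1113] a 86.42 w 0.026 F [ 1.37  1.58 -0.39] need xyz units [ 0.044 -0.004  0.038] turn units -0.02 q6 -102.5
```

```bash
python3 -m inch '[[0.4,[0,0,0.1],0],[0.4,[0,0,0.1],0],[0.4,[-0.1,0,0],0],[0.4,[-0.3,0,0],0],[0.4,[-0.5,0,0],0],[0.4,[-0.5,0,0],0],[0.4,[-0.5,0,0],0],[0.4,[-0.3,0,0],0]]'
python3 - <<'E'
from h import *
goto((.5128-.0015,.0005-.0247,.11),86.5)
for n,(x0,y0,x1,y1) in (("side",(250,150,385,300)),):
    cv2.imwrite(f"pics/{n}11.png",cv2.resize(optics.get_image(n)[y0:y1,x0:x1,::-1],None,fx=4,fy=4,interpolation=cv2.INTER_CUBIC))
E
```

```text
time_s: 19.47
position: [0.5115, -0.0194, 0.3529]
tool_rot: [[0.002, -0.998, 0.062], [-0.001, 0.062, 0.998], [-1.0, -0.003, -0.001]]
ft_force: [0.9, -1.1, 0.2]
grip_width: 0.0256
t 19.47 tip [ 0.5119 -0.0195  0.1795] a 86.43 w 0.0256 F [ 0.89 -1.06  0.25] need xyz units [ 2.318  0.017 -0.156] turn units -0.01 q6 -101.9
```

View pics/side11.png

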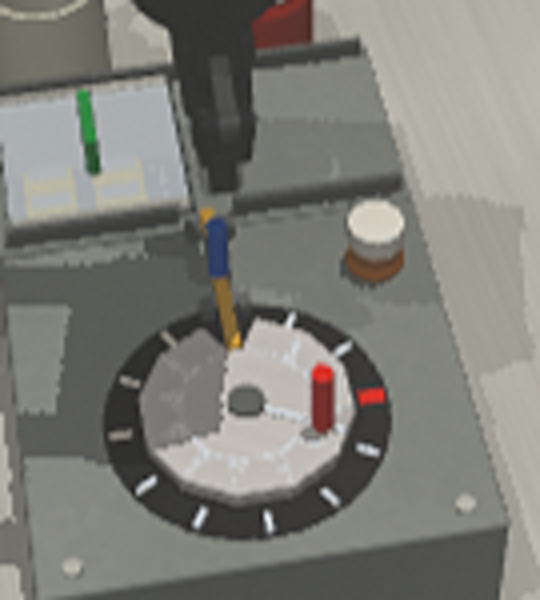

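Run:
```python
from h import *
for k in (7,11):
    im=cv2.imread(f"pics/side{k}.png")
    hsv=cv2.cvtColor(im,cv2.COLOR_BGR2HSV); m=cv2.inRange(hsv,(105,110,40),(128,255,255)); m[:180]=0;m[300:]=0
    ys,xs=np.nonzero(m); r=[]
    print(k,xs.min(),xs.max(),ys.min(),ys.max(),xs.mean(),ys.mean(),plane("side",250+xs.mean()/4,150+ys.mean()/4,.115))
```

```text
7 202 222 195 250 212.62897914379803 223.09330406147092 [ 0.51028023 -0.00243435  0.115     ]
11 207 226 219 275 217.4595744680851 247.43191489361703 [ 0.50907652 -0.02047339  0.115     ]
```

Blue post moved 18.0 mm by the side view (19.2 mm by tool travel), so the bolt is drawn; dial still at 1. Now over to the lid tab, fingers shut.

```bash
python3 -m inch '[[1,[0,0.3,0.4],0],[1,[0,0.6,0.74],0],[1,[0,0.6,0.74],0],[1,[0,0.6,0.74],0],[1,[0,0.6,0.74],0],[1,[0,0.3,0.35],0],[1,[0,0,0],0],[1,[0,0,0],0]]'
python3 - <<'E'
from h import *
goto((.428,.0963,.107),86.5)
for n,(x0,y0,x1,y1) in (("top",(220,130,430,300)),("side",(230,120,365,270))):
    cv2.imwrite(f"pics/{n}12.png",cv2.resize(optics.get_image(n)[y0:y1,x0:x1,::-1],None,fx=3.5,fy=3.5,interpolation=cv2.INTER_CUBIC))
E
```

```text
time_s: 20.18
position: [0.4284, 0.0977, 0.3506]
tool_rot: [[-0.0, -0.998, 0.061], [-0.0, 0.061, 0.998], [-1.0, 0.0, -0.0]]
ft_force: [0.9, -0.8, -0.2]
grip_width: 0.0001
t 20.18 tip [0.4284 0.0977 0.1772] a 86.5 w 0.0001 F [ 0.92 -0.84 -0.22] need xyz units [ 2.339  0.009 -0.045] turn units 0.0 q6 -89.2
```

View pics/side12.png

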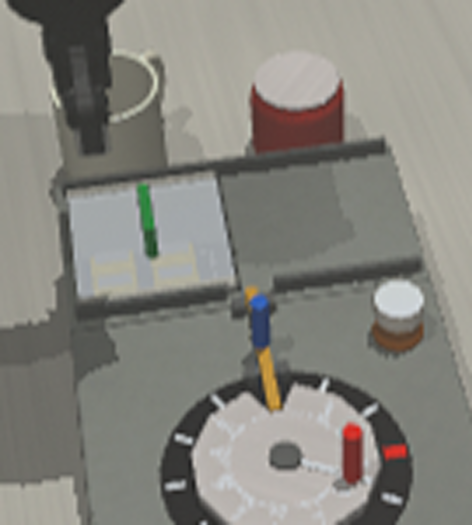

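View pics/top12.png

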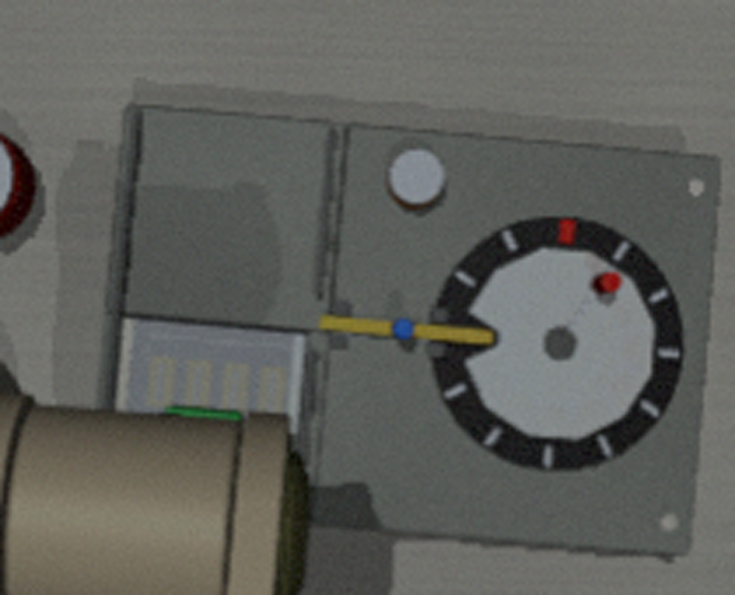

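Top view: the bolt's nose at crop (321,322) is clear of the lid's edge (303) and the dial post is at tick 1. The fingers are in front of the tab, so I'm descending.

```bash
python3 -m inch '[[1,[0.4,0,-0.04],0],[1,[0.5,0,0],0],[1,[0.5,0,0],0],[1,[0.4,0,0],0],[1,[0.3,0,0],0],[1,[0.2,0,0],0],[1,[0,0,0],0],[1,[0,0,0],0]]'
python3 - <<'E'
from h import *
goto((.4597+.071,.0900,.107),86.5)
for n,(x0,y0,x1,y1) in (("side",(230,120,365,270)),):
    cv2.imwrite(f"pics/{n}13.png",cv2.resize(optics.get_image(n)[y0:y1,x0:x1,::-1],None,fx=3.5,fy=3.5,interpolation=cv2.INTER_CUBIC))
E
```

```text
time_s: 20.95
position: [0.4289, 0.0957, 0.2817]
tool_rot: [[-0.0, -0.998, 0.063], [-0.0, 0.063, 0.998], [-1.0, 0.0, -0.0]]
ft_force: [-0.2, 0.5, 0.1]
grip_width: -0.0002
t 20.95 tip [0.4289 0.0957 0.1083] a 86.37 w -0.0002 F [-0.17  0.48  0.08] need xyz units [ 0.043 -3.398  0.025] turn units -0.03 q6 -89.3
```

View pics/side13.png

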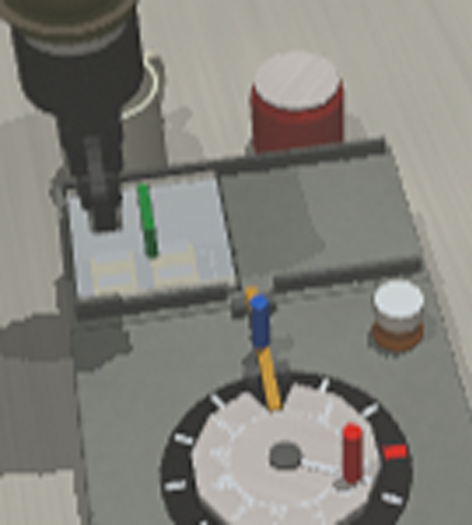

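Fingertips at crop (105,225), in front of the tab (150,220). Pushing back.

```bash
python3 -m inch '[[1,[0,-0.1,0],0],[1,[0,-0.1,0],0],[1,[0,-0.1,0],0],[1,[0,-0.1,0],0],[1,[0,-0.1,0],0],[1,[0,-0.1,0],0],[1,[0,-0.1,0],0],[1,[0,-0.1,0],0]]'
python3 -m inch '[[1,[0,-0.1,0],0],[1,[0,-0.1,0],0],[1,[0,-0.1,0],0],[1,[0,-0.1,0],0],[1,[0,-0.1,0],0],[1,[0,-0.1,0],0],[1,[0,-0.1,0],0],[1,[0,-0.1,0],0]]'
python3 - <<'E'
from h import *
goto((.4597+.071,.0900,.107),86.5)
for n,(x0,y0,x1,y1) in (("side",(230,120,365,270)),):
    cv2.imwrite(f"pics/{n}14.png",cv2.resize(optics.get_image(n)[y0:y1,x0:x1,::-1],None,fx=3.5,fy=3.5,interpolation=cv2.INTER_CUBIC))
E
```

```text
time_s: 21.67
position: [0.4527, 0.0947, 0.2817]
tool_rot: [[-0.0, -0.998, 0.062], [0.0, 0.062, 0.998], [-1.0, 0.0, 0.0]]
ft_force: [-2.0, 0.4, 1.7]
grip_width: 0.0001
time_s: 22.33
position: [0.4767, 0.0932, 0.2817]
tool_rot: [[-0.0, -0.998, 0.062], [0.0, 0.062, 0.998], [-1.0, 0.0, 0.0]]
ft_force: [-2.0, 0.4, 0.4]
grip_width: 0.0001
t 22.33 tip [0.4767 0.0932 0.1083] a 86.42 w 0.0001 F [-2.02  0.38  0.43] need xyz units [ 0.044 -1.803  0.007] turn units -0.02 q6 -89.4
```

View pics/side14.png

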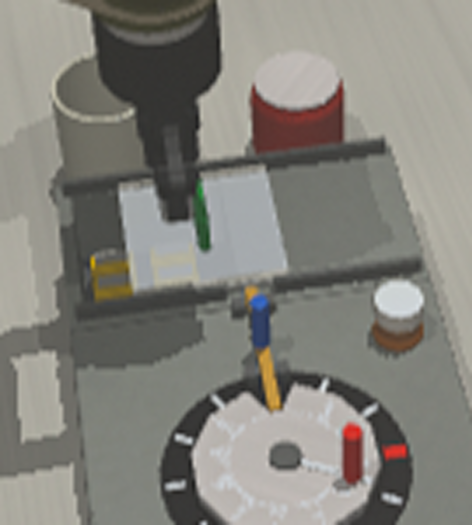

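The lid is sliding: tab from crop (150,220) to (203,215), force about 2 N. Continuing.

```bash
python3 -m inch '[[1,[0,-0.1,0],0],[1,[0,-0.1,0],0],[1,[0,-0.1,0],0],[1,[0,-0.1,0],0],[1,[0,-0.1,0],0],[1,[0,-0.1,0],0],[1,[0,-0.1,0],0],[1,[0,-0.1,0],0]]'
python3 -m inch '[[1,[0,-0.1,0],0],[1,[0,-0.1,0],0],[1,[0,-0.1,0],0],[1,[0,-0.1,0],0],[1,[0,-0.1,0],0],[1,[0,-0.1,0],0],[1,[0,-0.1,0],0],[1,[0,0,0],0]]'
python3 - <<'E'
from h import *
goto((.4597+.071,.0900,.107),86.5)
for n,(x0,y0,x1,y1) in (("side",(230,120,365,270)),):
    cv2.imwrite(f"pics/{n}15.png",cv2.resize(optics.get_image(n)[y0:y1,x0:x1,::-1],None,fx=3.5,fy=3.5,interpolation=cv2.INTER_CUBIC))
r=[]
for k in (13,14,15):
    im=cv2.imread(f"pics/side{k}.png"); hsv=cv2.cvtColor(im,cv2.COLOR_BGR2HSV); m=cv2.inRange(hsv,(50,120,40),(80,255,255))
    ys,xs=np.nonzero(m); v=ys.max(); u=xs[ys>v-5].mean(); r.append(plane("side",230+u/3.5,120+v/3.5,.093)); print(u,v,r[-1], r[-1]-r[0])
E
```

```text
time_s: 23.05
position: [0.5007, 0.0916, 0.2817]
tool_rot: [[-0.0, -0.998, 0.062], [0.0, 0.062, 0.998], [-1.0, 0.0, -0.0]]
ft_force: [-2.7, 0.2, 0.3]
grip_width: 0.0001
time_s: 23.72
position: [0.5219, 0.0902, 0.2817]
tool_rot: [[0.001, -0.998, 0.063], [-0.0, 0.063, 0.998], [-1.0, -0.001, -0.0]]
ft_force: [-0.6, -0.4, -0.3]
grip_width: -0.0
t 23.72 tip [0.5221 0.0902 0.1083] a 86.42 w -0.0 F [-0.58 -0.37 -0.28] need xyz units [ 0.045 -0.286  0.01 ] turn units -0.02 q6 -89.4
152.34615384615384 254 [0.45499782 0.07427713 0.093     ] [0. 0. 0.]
205.17391304347825 247 [0.49048555 0.07174198 0.093     ] [ 0.03548773 -0.00253515  0.        ]
272.6 238 [0.53611976 0.06854472 0.093     ] [ 0.08112193 -0.00573242  0.        ]
```

View pics/side15.png

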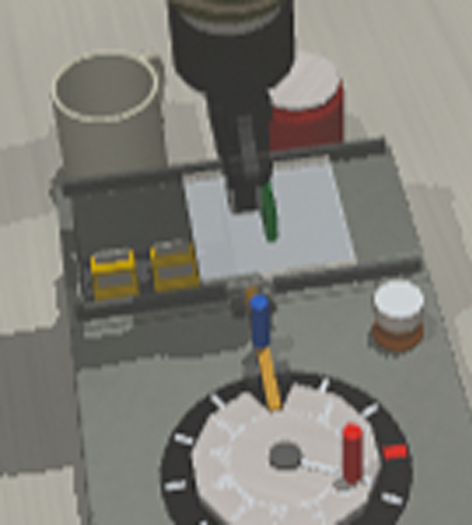

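The lid is about 81 mm open. I'll push 6 mm more for margin, then back off and lift.

```bash
python3 -m inch '[[1,[0,-0.07,0],0],[1,[0,-0.07,0],0],[1,[0,-0.05,0],0],[1,[0,0,0],0],[1,[0,0,0],0],[1,[0,0,0],0],[1,[0,0,0],0],[1,[0,0,0],0]]'
python3 -m inch '[[1,[0,0.1,0],0],[1,[0,0.3,0],0],[1,[-0.4,0.1,0],0],[1,[-0.8,0,0],0],[1,[-1,0,0],0],[1,[-1,0,0],0],[1,[-0.5,0,0],0],[1,[0,0,0],0]]'
python3 -m inch '[[1,[0,0.4,0],0],[1,[0,0.9,0],0],[1,[0,0.9,0.2],0],[1,[0,0.9,0.2],0],[1,[0,0.9,0.2],0],[1,[0,0.5,0],0],[1,[0,0,0],0],[1,[0,0,0],0]]'
python3 - <<'E'
from h import *
for n,(x0,y0,x1,y1) in (("top",(160,130,500,310)),("side",(230,120,400,390))):
    im=optics.get_image(n); cv2.imwrite(f"pics/{n}16full.png",im[:,:,::-1])
    f=2.2; cv2.imwrite(f"pics/{n}16.png",cv2.resize(im[y0:y1,x0:x1,::-1],None,fx=f,fy=f,interpolation=cv2.INTER_CUBIC))
    print(n,"green",blobs(im.copy(),(50,120,40),(80,255,255),(240,130,385,295)),"blue",blobs(im.copy(),(105,110,40),(128,255,255),(240,150,385,295)))
E
```

```text
time_s: 24.43
position: [0.5271, 0.09, 0.2818]
tool_rot: [[0.0, -0.998, 0.062], [-0.0, 0.062, 0.998], [-1.0, -0.0, 0.0]]
ft_force: [0.3, -0.2, 0.1]
grip_width: 0.0004
time_s: 25.1
position: [0.5115, 0.0911, 0.3962]
tool_rot: [[0.007, -0.998, 0.062], [-0.0, 0.062, 0.998], [-1.0, -0.007, 0.0]]
ft_force: [0.4, 0.3, 0.0]
grip_width: 0.0001
time_s: 25.77
position: [0.3779, 0.1174, 0.3924]
tool_rot: [[-0.0, -0.998, 0.062], [-0.0, 0.062, 0.998], [-1.0, 0.0, -0.0]]
ft_force: [1.2, -0.4, -0.1]
grip_width: 0.0002
top green [(73, [282.21, 205.78], [272, 204, 21, 5])] blue [(29, [334.76, 223.48], [332, 221, 6, 6])]
side green [(37, [307.81, 174.19], [306, 168, 5, 13])] blue [(67, [304.0, 211.24], [302, 204, 5, 15])]
```

View pics/side16.png

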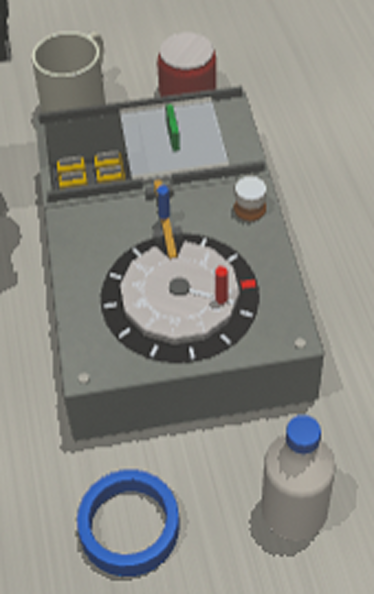

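View pics/top16.png

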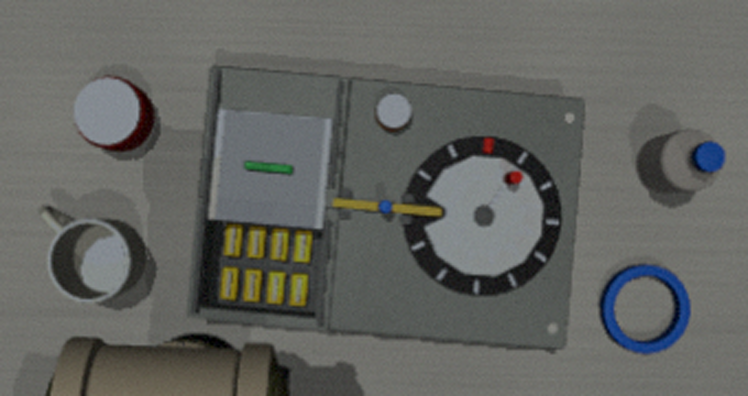

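The compartment is open (tab at full-image px (282,206)), the bolt is in the gap and the post is at tick 1. Final numbers next.

Run:
```python
from h import *
print("lid",(plane('top',282.21,205.7,.122)-plane('top',277.74,248.2,.122))*1000)
print("bolt",(plane('top',334.76,223.4,.135)-plane('top',325.8,222.6,.135))*1000)
a,b=[cv2.imread(f"pics/top{k}.png")[:,:,::-1].copy() for k in ("0","16full")]
for im in (a,b):
    p=[x for x in blobs(im,(0,130,60),(8,255,255),(340,180,420,270))]
    print("red",p,[ang('top',*q[1],.142) for q in p])
for nm,(x,y,w,h) in dict(mug=(180,230,50,40),tin=(190,160,45,45),tape=(430,245,50,50),spray=(455,185,40,40),jar=(328,170,24,22)).items():
    r=cv2.matchTemplate(b[y-8:y+h+8,x-8:x+w+8],a[y:y+h,x:x+w],cv2.TM_CCOEFF_NORMED); _,s,_,l=cv2.minMaxLoc(r); print(nm,np.array(l)-8,round(s,3))
```

```text
lid [85.22170005 -6.36239754  0.        ]
bolt [ -1.10409526 -17.73397759   0.        ]
red [(30, [381.5, 195.93], [379, 193, 6, 7]), (24, [390.21, 208.0], [388, 206, 6, 5])] [(np.float64(0.0632), np.float64(-6.7)), (np.float64(0.0422), np.float64(16.1))]
red [(30, [381.57, 195.73], [379, 192, 6, 8]), (22, [393.86, 209.82], [391, 208, 6, 5])] [(np.float64(0.0636), np.float64(-6.6)), (np.float64(0.0422), np.float64(27.0))]
mug [0 0] 0.992
tin [0 0] 0.991
tape [0 0] 0.992
spray [0 0] 0.992
jar [0 0] 0.994
```

```bash
python3 -c "
from rig import env
print(env.close_job())"
```

```text
the job is handed in; nothing more can be done
None
```

I opened the safe and handed the job in at about 26 s; no verdict was given. With the fingers loosely round the red post, I turned the dial left to 11, right to 4 and left to 1, pausing on each. I then drew the bolt by its blue post and pushed the lid back by the green tab.

**Last checks from the pictures:**
- **Dial:** it stands at about 27° from the post's top, within tolerance of number 1 (30°). On the way it read about -28° at 11 and 120° at 4.
- **Bolt:** drawn 17.7 mm by the top view and 18.0 mm by the side view, against the 16 mm needed. Tool travel suggested about 19 mm. One reading of the bolt's tail during the push showed only about 14 mm; its end was partly shaded, so I moved the bolt 1 mm further and trusted the post.
- **Lid:** open about 85 mm, with the blade compartment visible.
- **Bystanders:** none shows any shift in the top picture.
- **Force:** readings at the end of each move stayed under 3 N, though I did not log peaks within a move. The arm ended clear of everything.

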